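# Lid the prep containers

## Robot

A 7-joint arm with a two-finger parallel gripper is mounted at the origin on the work surface. World frame = base frame: x ahead of the robot, y to its left, z up, the work surface at z = 0. Lengths are in m, angles in rad, forces in N, time in s.
With the tool pointing down it reaches from about 0.4 to 0.85 m from the base axis. Payload 10.4 kg.
Tool frame: the origin (TCP) lies midway between the tips of the shut fingers; the grasp point (between the pads) lies 19 mm behind it (manip.pinch_z is the distance from the TCP to the grasp point, in m); y points along the fingers, x is the direction in which the jaws open and shut, and the axes are right-handed (so a half turn about y gives the same grasp; the last joint's range is limited). The gripper opens to 85 mm and grips with 20 to 120 N. Pads are 22 mm wide; open, the fingers measure 114 mm over their backs; the gripper's body (76 mm by 85 mm) begins 54 mm behind the grasp point. The pads swing forward as they close: fully open they stand 13 mm farther back than shut.
Start: joints at [-1.307, 0.332, -0.065, 1.46, 0.022, 1.35, -0.088], TCP at [0.177, 0.599, 0.231] pointing down, gripper open.
Joint ranges: [-2.6, 2.6], [-0.5, 2.12], [-1.47, 1.34], [0.16, 2.42], [-1.27, 4.41], [0.06, 2.06], [-2.6, 2.6]. Speed limits (rad/s): [2.22, 2.22, 2.79, 2.79, 3.14, 3.14, 3.14].

## Interface

Orientations are given as a unit quaternion [x, y, z, w].
In Python, from workcell import manip gives the robot as it stands.
- The arm moves only by the shell command python3 -m pendant 'ROWS' [OPENING] [FORCE]. ROWS is a JSON object of lists of equal length, an entry for each row: "offset": the shift along the tool's x, y, z scaled (see below), a list of three; "turn": the turn, a rotation vector about the tool's x, y, z scaled (see below), a list of three. A call has 1 to 12 rows; each row is the pose to reach, as a shift and turn from the pose measured when the call began, along the tool's axes at that moment; what a row does not reach only later rows make up. The controller multiplies each number of a shift by 200 mm and each number of a turn by 45 degrees. A row lasts 1/8 s, in which the tool goes at most 62.5 mm and 10.7 degrees, less where a joint would pass 70% of its speed; a pose out of reach is approached as far as the arm can. A call with a number of a shift or a turn outside -1 to 1 is refused whole. A call with a gripper value outside its range is refused whole. OPENING is the opening in per cent of the stroke, from 0 (shut) to 100 (fully open), set as the call begins (- or left out, the last holds). The fingers move at their own pace and stop on an object; FORCE is the grip in N (left out, the last holds). Time passes only in rows, so rows that repeat a pose let the fingers close. It gives the time, the measured TCP pose, the force and the opening at its end, in the units of the state.
- manip.get_obs(): the state, without advancing time (a new reading comes with each control period).
- manip.camera(name): name is "scene" or "top"; returns (picture, depth): 384x512x3 uint8, red, green, blue; 384x512 float32, m along the optical axis (not along the pixel's ray), 0 where there is no reading.
- manip.camera_model(name): a dict with "intrinsics" (3x3 intrinsics, pixels), "k1" (the pictures are not rectified: a ray, as slopes to the right and down, at radius r is drawn at 1 + k1 r^2 times it, then the intrinsics apply), "R" (3x3) and "t" (3): a world point X has camera coordinates R X + t. Camera axes: x right, y down, z forward; pixel columns grow to the right and rows downward; lengths in m; the calibration is good to about 2 mm. A picture is of the moment at which its call begins. camera_model takes no time and is no camera call.
- manip.hand_in(): hands the job in, once; it reports no verdict.
The state is a dict: "clock": time; "joint_pos": joint angles; "joint_velocities": joint speeds; "tau": joint torques, N m; "position": TCP position; "ee_rot": TCP orientation; "ft_force": force on the tool from outside, world axes, zero at the start; "torque": the same for the moment, N m; "grip_width": opening from 0.0 (shut) to 1.0 (fully open).
Only numpy, scipy, OpenCV 4.12 (cv2) and the standard library are available. Lean on these libraries where they do the work, as an engineer would, in place of code of your own. Each camera call takes 0.05 s, during which the arm holds its last target. There are 200 camera calls.

## Task

Pick the four steel lids out of the clutter on the prep table and cover the four open containers, each with the lid that fits it, so that every lid lies level and fully down on its rim. Leave the containers where they stand and do not knock over the salt and pepper shakers.

Things in the scene. Friction and masses are not known exactly. Their poses are not given: they have to be found in the camera images.
- lid_large: Large round stainless-steel lid, plate 122 mm in diameter, about 180 g. Underside: locating step, z 0 to 8 mm; plate z 8 to 11 mm. Central black knob, 26 mm in diameter, z 11 to 41 mm. Origin: centre of the underside, z up. Step enters pot large with 5 mm play a side; seated, plate on rim, the lid's origin is 52 mm above the container's.
- lid_small: Small round stainless-steel lid, plate 88 mm in diameter, about 100 g. Underside: locating step, z 0 to 8 mm; plate z 8 to 11 mm. Central black knob, 26 mm in diameter, z 11 to 41 mm. Origin: centre of the underside, z up. Step enters pot small with 5 mm play a side; seated, plate on rim, the lid's origin is 42 mm above the container's.
- lid_square: Square stainless-steel lid, plate 98 x 98 mm, about 150 g. Underside: locating step, z 0 to 8 mm; plate z 8 to 11 mm. Central black bar handle parallel to two sides, 56 mm long (own x), 14 mm thick (own y), z 24 to 41 mm, on two feet. Origin: centre of the underside, z up. Step enters pan square with 5 mm play a side if sides are parallel (any quarter turn); seated, plate on rim, the lid's origin is 42 mm above the container's.
- lid_oblong: Oblong stainless-steel lid, plate 122 mm (own x) x 76 mm (own y), about 140 g. Underside: locating step, z 0 to 8 mm; plate z 8 to 11 mm. Central black bar handle along its long direction, 56 mm long (own x), 14 mm thick (own y), z 24 to 41 mm, on two feet. Origin: centre of the underside, z up. Step enters pan oblong with 5 mm play a side if long sides are parallel (either way round); seated, plate on rim, the lid's origin is 37 mm above the container's.
- pot_large: Open stainless-steel round pot, loose on the table, empty, about 500 g: 112 mm outside diameter, 60 mm high, walls 4 mm. Origin at the centre of its underside, z up.
- pot_small: Open stainless-steel round pot, loose on the table, empty, about 300 g: 78 mm outside diameter, 50 mm high, walls 4 mm. Origin at the centre of its underside, z up.
- pan_square: Open stainless-steel square pan, loose on the table, empty, about 400 g: 88 x 88 mm outside, 50 mm high, walls 4 mm. Origin at the centre of its underside, z up, x and y parallel to its sides.
- pan_oblong: Open stainless-steel oblong pan, loose on the table, empty, about 400 g: 112 mm (own x) x 66 mm (own y) outside, 45 mm high, walls 4 mm. Origin at the centre of its underside, z up, x along its long side.
- salt: The salt shaker, a bystander: clear glass body with a steel cap, 37 mm in diameter, 64 mm high, loose. Origin at the centre of its underside, z up.
- pepper: The pepper shaker, a bystander: dark wooden body with a steel cap, 37 mm in diameter, 64 mm high, loose. Origin at the centre of its underside, z up.
Things that resemble listed ones, but are neither listed nor needed, are in the scene too. What is shaped like the pot_large but yellow is not meant.

How it is judged:
At the end, for the whole second after the job is handed in: Each lid is on its own container: centres within 8 mm horizontally, origin at its seated height within 3 mm, tilted less than 0.06 rad, at rest; each container upright, at rest and within 40 mm of where it stood at the start (horizontal distance between lid_large and pot_large below 0.008 m and z of lid_large in the frame of pot_large between 0.049 and 0.055 m and angle between each of lid_large, pot_large, lid_small, pot_small, lid_square, pan_square, lid_oblong, pan_oblong's own z axis and vertical below 0.06 rad and linear speed of each of lid_large, pot_large, lid_small, pot_small, lid_square, pan_square, lid_oblong, pan_oblong below 0.02 m/s and distance of each of pot_large, pot_small, pan_square, pan_oblong from where it was at the start of the episode below 0.04 m and horizontal distance between lid_small and pot_small below 0.008 m and z of lid_small in the frame of pot_small between 0.039 and 0.045 m and horizontal distance between lid_square and pan_square below 0.008 m and z of lid_square in the frame of pan_square between 0.039 and 0.045 m and horizontal distance between lid_oblong and pan_oblong below 0.008 m and z of lid_oblong in the frame of pan_oblong between 0.034 and 0.04 m); the robot touches nothing.
It fails at once if the salt shaker is knocked over (angle between salt's own z axis and vertical above 0.6 rad).
It fails at once if the pepper shaker is knocked over (angle between pepper's own z axis and vertical above 0.6 rad).
It also fails if it takes over 120 s, if anything falls off the work surface, if the arm or the gripper's body presses on something with over 40 N, if the wrist force passes 120 N, or if a joint passes its speed limit or range.

## Working session

There is one attempt and no reset: what is moved stays moved. The work goes in short steps, Python scripts to look and compute and a shell command to move; the robot and the scene stay as the last step left them, time stands still between calls to the robot, and variables do not carry over. Pictures are saved under pics/ and viewed, about 12 in all and at most 16, crops included, and the job is handed in when it is done.

```bash
ls; mkdir -p pics; python3 - <<'E'
from workcell import manip
import cv2,numpy as np
for n in("scene","top"):
    p,d=manip.camera(n); cv2.imwrite(f"pics/{n}0.png",cv2.resize(p[:,:,::-1],(800,600),interpolation=cv2.INTER_CUBIC)); np.savez(f"{n}0.npz",p=p,d=d)
    m=manip.camera_model(n); print(n,m)
o=manip.get_obs();print(o)
E
```

```text
pics
scene {'intrinsics': array([[406.97403809,   0.        , 246.50362297],
       [  0.        , 406.97403809, 196.46177682],
       [  0.        ,   0.        ,   1.        ]]), 'k1': -0.04397208446744871, 'R': array([[-0.5334268 ,  0.84573394, -0.01378211],
       [ 0.71199711,  0.44015987, -0.54710091],
       [-0.45663547, -0.30165111, -0.8369532 ]]), 't': array([ 0.24429635, -0.298386  ,  1.34583967])}
top {'intrinsics': array([[473.48086423,   0.        , 252.11536531],
       [  0.        , 473.48086423, 187.61348302],
       [  0.        ,   0.        ,   1.        ]]), 'k1': 0.003984974238630874, 'R': array([[ 0.01779815, -0.99983509, -0.0036081 ],
       [-0.98640134, -0.01696907, -0.16347614],
       [ 0.16338796,  0.00646861, -0.98654069]]), 't': array([-0.01506096,  0.46539711,  1.21094543])}
{'clock': 0.1, 'joint_pos': array([-1.30662459,  0.33282199, -0.0647118 ,  1.46081856,  0.02159694,
        1.34989637, -0.08854804]), 'joint_velocities': array([ 5.21758901e-05, -1.48322226e-03,  5.08007911e-04, -1.64962331e-03,
        3.33353531e-04, -1.46396304e-03, -8.98697072e-04]), 'tau': array([ 1.95979985e-03, -6.26737404e+01,  4.95967828e-02, -3.92444944e+01,
        1.62485865e-02,  6.60497069e-03,  1.15642450e-05]), 'position': array([0.17668984, 0.59917257, 0.23060572]), 'ee_rot': array([ 0.56659815,  0.42307261, -0.42375917, -0.56604264]), 'ft_force': array([ 0.6358511 ,  0.78877849, -0.68192316]), 'torque': array([-0.00784855,  0.02708242, -0.05521747]), 'grip_width': 1.0002272783882813}
```

View pics/top0.png

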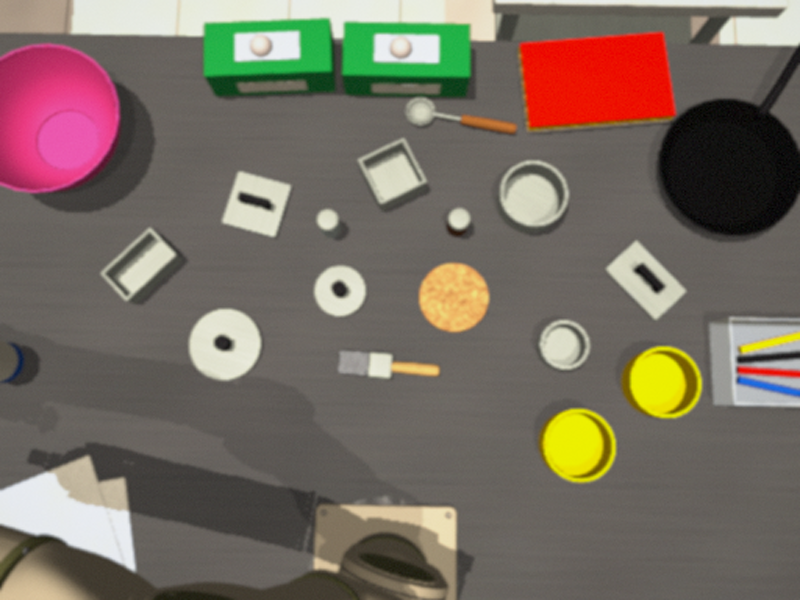

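View pics/scene0.png

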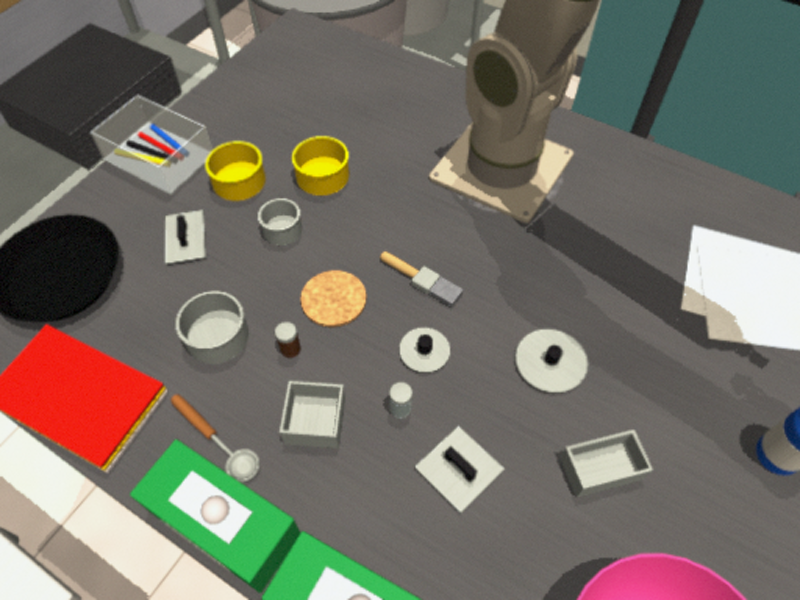

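```bash
cat > h.py <<'E'
from workcell import manip
import cv2,numpy as np
from scipy.spatial.transform import Rotation as Ro
def rays(n,uv):
    m=manip.camera_model(n);K=m["intrinsics"]
    s=(np.asarray(uv,float).reshape(-1,2)-K[:2,2])/[K[0,0],K[1,1]]
    x=s.copy()
    for _ in range(8): x=s/(1+m["k1"]*(x**2).sum(1,keepdims=True))
    R,t=m["R"],m["t"]; return -R.T@t, np.c_[x,np.ones(len(x))],R
def onplane(n,uv,z):
    c,r,R=rays(n,uv); d=r@R
    return c+d*((z-c[2])/d[:,2:])
def cloud(n,d):
    v,u=np.indices(d.shape); c,r,R=rays(n,np.c_[u.ravel(),v.ravel()])
    return (c+(r*d.reshape(-1,1))@R).reshape(*d.shape,3)
def proj(n,X):
    m=manip.camera_model(n);c=m["R"]@np.asarray(X,float)+m["t"];s=c[:2]/c[2]
    return m["intrinsics"][:2,:2]@(s*(1+m["k1"]*(s@s)))+m["intrinsics"][:2,2]
E
cat > meas.py <<'E'
from h import *
S={"pot_large":(533,195,.06,1,.056),"pan_square":(393,174,.05,0,.062),"pot_small":(565,344,.05,1,.039),"pan_oblong":(140,265,.045,0,.065),
"lid_square":(257,204,.011,0,.07),"lid_large":(225,344,.011,1,.061),"lid_small":(340,290,.011,1,.044),"lid_oblong":(646,280,.011,0,.072),"salt":(328,220,.064,1,.018),"pepper":(458,218,.064,1,.018)}
D={n:np.load(n+"0.npz") for n in("top","scene")}; C={n:cloud(n,D[n]["d"]) for n in D}
for k,(u,v,z,rd,r) in S.items():
    c0=onplane("top",(u/1.5625,v/1.5625),z if r<.02 or z<.02 else z*.6)[0]
    for n in D:
        c=c0
        for _ in range(2):
            P=C[n]; m=(np.hypot(*(P-c)[...,:2].transpose(2,0,1))<r+.012)&(abs(P[...,2]-z)<(.006)) & (D[n]["d"]>0)
            if z<.02: m&=(D[n]["p"].min(2)>130)
            xy=(P[m][:,:2]*1000).astype(np.float32)
            if len(xy)<5: print(k,n,"few");break
            R=cv2.minAreaRect(xy); lo,hi=np.percentile(xy,2,0),np.percentile(xy,98,0)
            c=np.r_[np.array(R[0])/1000,0]
        else: print(k,n,len(xy),"rect",np.round(R[0],1),np.round(R[1],1),round(R[2],1),"bbox c",np.round((lo+hi)/2,1),np.round(hi-lo,1),"z",np.round(np.median(P[m][:,2])*1000,1))
    if z==.011:
        # handle: dark pixels
        for n in D:
            P=C[n];m=(np.hypot(*(P-c)[...,:2].transpose(2,0,1))<.045)&(D[n]["p"].max(2)<70)&(P[...,2]>.033)
            R=cv2.minAreaRect((P[m][:,:2]*1000).astype(np.float32)); print("   handle",n,m.sum(),np.round(R[0],1),np.round(R[1],1),round(R[2],1),np.round(np.median(P[m][:,2]),3))
E
python3 meas.py
```

```text
pot_large top 307 rect [ 639.3 -241.1] [114.3 113.7] 88.4 bbox c [ 639.2 -242. ] [111.1 111.1] z 58.6
pot_large scene 285 rect [ 638.7 -239.4] [113.2 113.1] 3.8 bbox c [ 639.4 -238.7] [109.7 109.2] z 58.2
pan_square top 231 rect [ 6.784e+02 -1.000e-01] [90.5 88.9] 27.0 bbox c [677.6  -0. ] [107.8 108. ] z 49.0
pan_square scene 281 rect [677.3   2. ] [90.3 88.9] 27.4 bbox c [677.5   2.8] [110.1 109.3] z 48.5
pot_small top 217 rect [ 384.3 -291.4] [78.3 81.3] 1.0 bbox c [ 384.2 -290.7] [77.9 78.7] z 48.4
pot_small scene 156 rect [ 383.4 -289.2] [80.7 78.4] 35.1 bbox c [ 383.6 -289.7] [76.7 78.4] z 48.4
pan_oblong top 265 rect [507.1 426.6] [ 71.5 114. ] 45.4 bbox c [508.  427.2] [114.7 118.2] z 43.8
pan_oblong scene 336 rect [507.4 428.1] [ 68.8 115.1] 45.7 bbox c [506.6 427.3] [117.  115.9] z 44.1
lid_square top 1039 rect [627.1 238.6] [98.9 98.6] 75.9 bbox c [626.7 237.9] [101.2 100.7] z 10.7
lid_square scene 1335 rect [625.5 240.4] [98.  98.6] 75.3 bbox c [625.4 240. ] [100.4 100.5] z 10.0
   handle top 76 [624.1 236.8] [51.5  9.7] 73.9 0.039
   handle scene 129 [627.6 241.1] [54.1 
[... 616 characters left out ...]
0.039
lid_oblong top 1028 rect [ 502.7 -441. ] [122.   80.2] 44.7 bbox c [ 501.8 -441. ] [115.2 112.6] z 10.0
lid_oblong scene 615 rect [ 500.9 -438.5] [126.3  75.3] 42.6 bbox c [ 500.6 -439.1] [115.9 113.1] z 10.2
   handle top 82 [ 500.9 -439.2] [51.6 10.1] 43.8 0.039
   handle scene 64 [ 501.9 -435.2] [51.1 12.6] 41.2 0.039
salt top 143 rect [587.  106.8] [34.4 34.2] 63.9 bbox c [586.8 106.5] [31.7 32. ] z 62.7
salt scene 161 rect [586.8 110. ] [34.  35.6] 76.4 bbox c [586.8 110.1] [31.9 31.8] z 62.9
pepper top 140 rect [ 591.9 -113.6] [34.8 34.7] 38.9 bbox c [ 592.  -114.8] [32.6 31.5] z 63.2
pepper scene 137 rect [ 591.7 -110.9] [34.5 36.2] 71.2 bbox c [ 591.6 -111.8] [32.5 32. ] z 62.6
```

```bash
cat > go.py <<'E'
import sys; from h import *
# usage: go.py x y z yaw_deg(of jaw axis, mod 180; '-' keep)  in mm
o=manip.get_obs(); R=Ro.from_quat(o["ee_rot"]).as_matrix(); p=o["position"]
yaw=np.degrees(np.arctan2(R[1,0],R[0,0])); 
t=np.array([float(a) for a in sys.argv[1:4]])/1000
y=yaw if sys.argv[4]=='-' else float(sys.argv[4]); y=yaw+(y-yaw+90)%180-90
if len(sys.argv)>5: y=yaw+((float(sys.argv[4])-yaw+180)%360-180)
c,s=np.cos(np.radians(y)),np.sin(np.radians(y)); T=np.array([[c,0,-s],[s,0,c],[0,-1,0]])
print("clock",round(o["clock"],2),"pos",np.round(p*1000,1),"yaw",round(yaw,1),"->",round(y,1),"F",np.round(o["ft_force"],1),"w",round(o["grip_width"],3),"j7",round(o["joint_pos"][6],2))
print("OFFSET",np.round(R.T@(t-p)/.2,3),"TURN",np.round(Ro.from_matrix(R.T@T).as_rotvec(degrees=True)/45,3))
E
python3 -m pendant '{"offset":[[-0.15,0,-0.175],[-0.3,0,-0.35],[-0.45,0,-0.525],[-0.6,0,-0.7],[-0.6,0,-0.7]],"turn":[[0,0,0],[0,0,0],[0,0,0],[0,0,0],[0,0,0]]}' 60 30
python3 go.py 378 281 60 -
```

```text
clock: 0.72
position: [0.2797, 0.4415, 0.2308]
ee_rot: [0.568, 0.422, -0.422, -0.567]
ft_force: [-0.2, -0.2, 1.0]
grip_width: 0.601
clock 0.72 pos [279.7 441.5 230.8] yaw 73.2 -> 73.2 F [-0.2 -0.2  1. ] w 0.601 j7 0.19
OFFSET [-0.625  0.856 -0.701] TURN [ 0.001  0.    -0.002]
```

```bash

python3 -m pendant '{"offset":[[-0.15,0.2,-0.175],[-0.3,0.4,-0.35],[-0.45,0.6,-0.525],[-0.6,0.8,-0.7],[-0.625,0.856,-0.701],[-0.625,0.856,-0.701]],"turn":[[0,0,0],[0,0,0],[0,0,0],[0,0,0],[0,0,0],[0,0,0]]}'
python3 go.py 378 281 12 -
python3 - <<'E'
from h import *
a=[]
p,d=manip.camera("scene");u,v=proj("scene",(.378,.281,.04)).astype(int);a.append(cv2.resize(p[v-60:v+60,u-60:u+60,::-1],(400,400)))
p,d=manip.camera("top");u,v=proj("top",(.378,.281,.04)).astype(int);a.append(cv2.resize(p[v-60:v+60,u-60:u+60,::-1],(400,400)))
cv2.imwrite("pics/a.png",np.hstack(a))
E
```

```text
clock: 1.48
position: [0.3771, 0.2815, 0.0594]
ee_rot: [0.568, 0.421, -0.423, -0.567]
ft_force: [0.9, -0.3, 0.0]
grip_width: 0.599
clock 1.48 pos [377.1 281.5  59.4] yaw 73.3 -> 73.3 F [ 0.9 -0.3  0. ] w 0.599 j7 0.57
OFFSET [-0.001  0.237 -0.005] TURN [-0.    -0.    -0.004]
```

View pics/a.png

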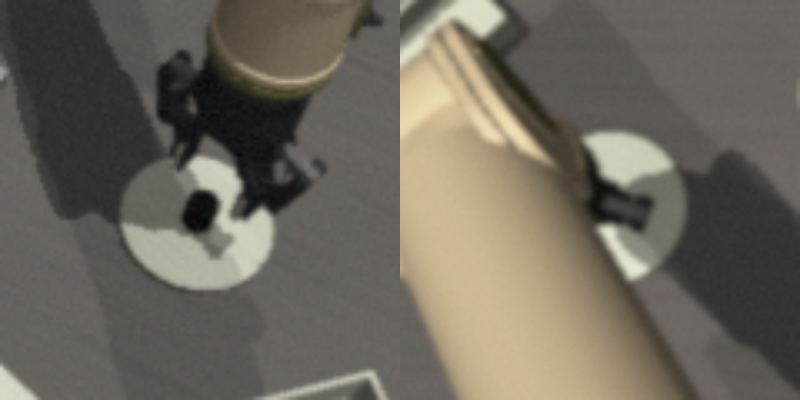

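The open fingers straddle the knob (left crop, knob at 200,210). I'll descend and grip.

```bash

python3 -m pendant '{"offset":[[0,0.12,0],[0,0.235,-0.005],[0,0.235,-0.005]],"turn":[[0,0,0],[0,0,0],[0,0,0]]}'
python3 -m pendant '{"offset":[[0,0,0],[0,0,0],[0,0,0],[0,0,0],[0,0,0]],"turn":[[0,0,0],[0,0,0],[0,0,0],[0,0,0],[0,0,0]]}' 0 40
python3 go.py 378 281 12 -
python3 -m pendant '{"offset":[[0,-0.1,0],[0,-0.3,0],[0,-0.5,0],[0,-0.7,0],[0,-0.7,0]],"turn":[[0,0,0],[0,0,0],[0,0,0],[0,0,0],[0,0,0]]}'
python3 go.py 639 -240 152 -
```

```text
clock: 1.95
position: [0.3779, 0.2835, 0.0136]
ee_rot: [0.567, 0.423, -0.423, -0.566]
ft_force: [0.8, 0.4, 0.4]
grip_width: 0.6
clock: 2.58
position: [0.3783, 0.2847, 0.015]
ee_rot: [0.567, 0.424, -0.423, -0.566]
ft_force: [-2.5, 0.2, 7.2]
grip_width: 0.291
clock 2.58 pos [378.3 284.7  15. ] yaw 73.5 -> 73.5 F [-2.5  0.2  7.2] w 0.291 j7 0.59
OFFSET [-0.018  0.015 -0.004] TURN [ 0.001 -0.     0.001]
clock: 3.2
position: [0.3795, 0.286, 0.1585]
ee_rot: [-0.566, -0.426, 0.42, 0.567]
ft_force: [-0.6, -0.1, -2.6]
grip_width: 0.289
clock 3.2 pos [379.5 286.  158.5] yaw 73.5 -> 73.5 F [-0.6 -0.1 -2.6] w 0.289 j7 0.55
OFFSET [-2.153  0.026 -1.991] TURN [ 0.005 -0.     0.009]
```

```bash

python3 -m pendant '{"offset":[[-0.1,0,-0.1],[-0.3,0,-0.28],[-0.5,0,-0.46],[-0.7,0,-0.65],[-0.9,0,-0.83],[-1,0,-0.92],[-1,0,-0.92]],"turn":[[0,0,0],[0,0,0],[0,0,0],[0,0,0],[0,0,0],[0,0,0],[0,0,0]]}'
python3 -m pendant '{"offset":[[-0.1,0,-0.1],[-0.3,0,-0.28],[-0.5,0,-0.46],[-0.7,0,-0.65],[-0.9,0,-0.83],[-1,0,-0.92],[-1,0,-0.92]],"turn":[[0,0,0],[0,0,0],[0,0,0],[0,0,0],[0,0,0],[0,0,0],[0,0,0]]}'
python3 go.py 639 -240 152 -
```

```text
clock: 4.08
position: [0.4991, 0.0396, 0.1571]
ee_rot: [-0.567, -0.424, 0.42, 0.568]
ft_force: [0.9, 0.8, -2.1]
grip_width: 0.294
clock: 4.95
position: [0.6175, -0.2059, 0.1553]
ee_rot: [-0.567, -0.423, 0.42, 0.568]
ft_force: [-0.6, 0.8, -3.3]
grip_width: 0.291
clock 4.95 pos [ 617.5 -205.9  155.3] yaw 73.2 -> 73.2 F [-0.6  0.8 -3.3] w 0.291 j7 1.72
OFFSET [-0.132  0.016 -0.152] TURN [ 0.002 -0.     0.006]
```

```bash
cat > chk.py <<'E'
import sys; from h import *
# chk.py x y zlo zhi r name : light points in z band, plane tilt, rect; crops saved
x,y,zl,zh,r=[float(a)/1000 for a in sys.argv[1:6]]; nm=sys.argv[6]; cr=[]
for n in("scene","top"):
    p,d=manip.camera(n);P=cloud(n,d)
    sat=p.max(2).astype(int)-p.min(2)
    m=(np.hypot(P[...,0]-x,P[...,1]-y)<r)&(P[...,2]>zl)&(P[...,2]<zh)&(p.min(2)>60)&(sat<40)&(d>0)
    q=P[m]*1000
    if len(q)>30:
        A=np.c_[q[:,:2]-q[:,:2].mean(0),np.ones(len(q))];k=np.linalg.lstsq(A,q[:,2],rcond=None)[0]
        R=cv2.minAreaRect(q[:,:2].astype(np.float32)); c,rr=cv2.minEnclosingCircle(q[:,:2].astype(np.float32))
        print(n,len(q),"z",np.round(np.median(q[:,2]),1),"tilt",np.round(k[:2],3),"rect",np.round(R[0],1),np.round(R[1],1),round(R[2],1),"circ",np.round(c,1),round(rr,1))
    u,v=proj(n,(x,y,(zl+zh)/2)).astype(int);u=np.clip(u,65,446);v=np.clip(v,65,318);cr.append(cv2.resize(p[v-65:v+65,u-65:u+65,::-1],(400,400),interpolation=cv2.INTER_CUBIC))
cv2.imwrite(f"pics/{nm}.png",np.hstack(cr))
E
python3 -m pendant '{"offset":[[-0.1,0.01,-0.1],[-0.132,0.2,-0.152],[-0.132,0.2,-0.152],[-0.132,0.2,-0.152]],"turn":[[0,0,0.006],[0,0,0.006],[0,0,0.006],[0,0,0.006]]}'
python3 go.py 639 -240 67 -
python3 chk.py 639 -240 100 125 80 b
```

```text
clock: 5.45
position: [0.6393, -0.2381, 0.116]
ee_rot: [0.568, 0.422, -0.421, -0.567]
ft_force: [0.2, 0.9, -2.0]
grip_width: 0.287
clock 5.45 pos [ 639.3 -238.1  116. ] yaw 73.2 -> 73.2 F [ 0.2  0.9 -2. ] w 0.287 j7 1.78
OFFSET [-0.01   0.245 -0.001] TURN [ 0.002 -0.     0.001]
scene 1154 z 110.6 tilt [-0.002  0.003] rect [ 639.6 -235. ] [115.6 120.2] 62.7 circ [ 638.2 -237.4] 61.5
```

View pics/b.png

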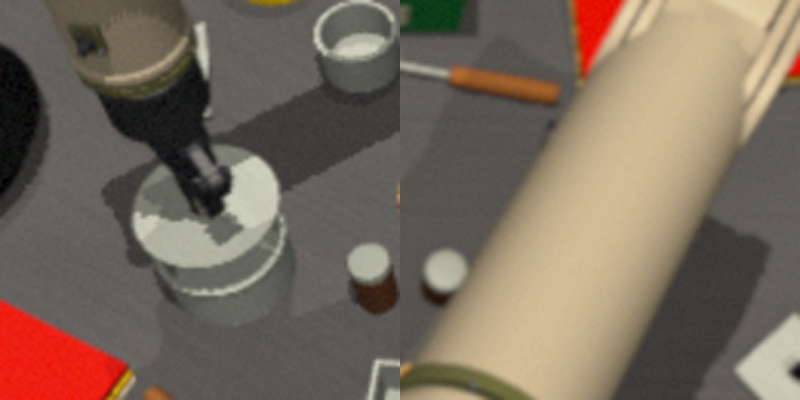

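```bash

python3 -m pendant '{"offset":[[-0.01,0.1,0],[-0.01,0.2,0],[-0.01,0.237,0],[-0.01,0.237,0],[-0.01,0.237,0]],"turn":[[0,0,0],[0,0,0],[0,0,0],[0,0,0],[0,0,0]]}'
python3 go.py 639 -240 67 -
python3 -m pendant '{"offset":[[0,0,0],[0,0,0],[0,0,0]],"turn":[[0,0,0],[0,0,0],[0,0,0]]}' 60
python3 -m pendant '{"offset":[[0,-0.1,0],[0,-0.3,0],[0,-0.5,0],[0,-0.5,0]],"turn":[[0,0,0],[0,0,0],[0,0,0],[0,0,0]]}'
python3 chk.py 639 -240 55 70 80 c
python3 go.py 502 -439 100 133.5
```

```text
clock: 6.18
position: [0.6393, -0.2409, 0.0693]
ee_rot: [0.569, 0.423, -0.421, -0.567]
ft_force: [-1.2, 0.2, -2.7]
grip_width: 0.291
clock 6.17 pos [ 639.3 -240.9   69.3] yaw 73.2 -> 73.2 F [-1.2  0.2 -2.7] w 0.291 j7 1.8
OFFSET [0.004 0.012 0.003] TURN [ 0.005 -0.     0.   ]
clock: 6.55
position: [0.6395, -0.2409, 0.0696]
ee_rot: [0.569, 0.423, -0.421, -0.566]
ft_force: [-0.3, 1.4, 0.4]
grip_width: 0.6
clock: 7.05
position: [0.6409, -0.2421, 0.1751]
ee_rot: [0.571, 0.424, -0.419, -0.564]
ft_force: [-0.5, 0.3, -0.6]
grip_width: 0.595
scene 1251 z 61.8 tilt [-0.     0.001] rect [ 638.1 -240. ] [120.7 119.5] 87.0 circ [ 638.7 -241.2] 63.3
clock 7.15 pos [ 639.4 -241.   170.8] yaw 73.2 -> 133.5 F [-0.3 -0.6 -0.2] w 0.6 j7 1.77
OFFSET [-1.146  0.351  0.374] TURN [ 0.007 -1.34  -0.003]
```

```bash

python3 -m pendant '{"offset":[[-0.2,0,0.06],[-0.4,0,0.12],[-0.57,0,0.19],[-0.57,0,0.19],[-0.57,0,0.19]],"turn":[[0,0.23,0],[0,0.46,0],[0,0.69,0],[0,0.92,0],[0,1,0]]}'
python3 -m pendant '{"offset":[[0,0,0],[0,0,0],[0,0,0],[0,0,0],[0,0,0]],"turn":[[0,0.23,0],[0,0.46,0],[0,0.69,0],[0,0.92,0],[0,1,0]]}'
python3 go.py 502 -439.5 60 -46.5 full
```

```text
clock: 7.78
position: [0.5693, -0.3392, 0.1697]
ee_rot: [0.687, 0.172, -0.169, -0.686]
ft_force: [0.3, 0.6, 0.4]
grip_width: 0.601
clock: 8.4
position: [0.5688, -0.3388, 0.1687]
ee_rot: [-0.699, 0.105, -0.107, 0.699]
ft_force: [-0.0, -0.5, 0.2]
grip_width: 0.599
clock 8.4 pos [ 568.8 -338.8  168.7] yaw -17.3 -> -46.5 F [-0.  -0.5  0.2] w 0.599 j7 0.51
OFFSET [-0.171  0.543 -0.58 ] TURN [-0.002  0.649  0.003]
```

```bash

python3 -m pendant '{"offset":[[-0.05,0.1,-0.17],[-0.1,0.25,-0.35],[-0.171,0.4,-0.5],[-0.171,0.543,-0.58],[-0.171,0.543,-0.58],[-0.171,0.543,-0.58]],"turn":[[0,0.2,0],[0,0.4,0],[0,0.6,0],[0,0.65,0],[0,0.65,0],[0,0.65,0]]}' 40
python3 go.py 502 -439.5 15 -46.5 full
python3 - <<'E'
from h import *
p,d=manip.camera("scene");u,v=proj("scene",(.502,-.44,.04)).astype(int)
a=cv2.resize(p[max(v-60,0):v+60,max(u-60,0):u+60,::-1],(400,400),interpolation=cv2.INTER_CUBIC)
cv2.imwrite("pics/d.png",a)
E
```

```text
clock: 9.15
position: [0.5027, -0.4389, 0.0606]
ee_rot: [-0.649, 0.278, -0.28, 0.65]
ft_force: [0.4, 0.9, 0.6]
grip_width: 0.4
clock 9.15 pos [ 502.7 -438.9   60.6] yaw -46.4 -> -46.5 F [0.4 0.9 0.6] w 0.4 j7 0.29
OFFSET [-0.001  0.228 -0.005] TURN [-0.003  0.002  0.002]
```

View pics/d.png

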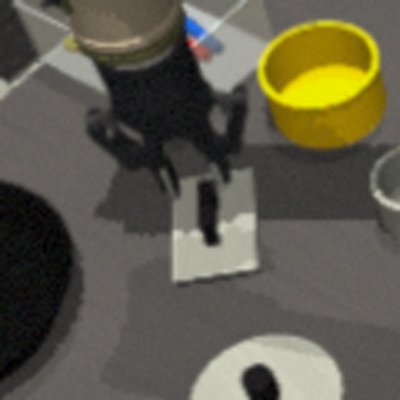

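Fingers straddle the bar handle (207,210), well aligned.

```bash

python3 -m pendant '{"offset":[[0,0.12,0],[0,0.228,-0.003],[0,0.228,-0.003],[0,0.228,-0.003]],"turn":[[0,0,0],[0,0,0],[0,0,0],[0,0,0]]}'
python3 -m pendant '{"offset":[[0,0,0],[0,0,0],[0,0,0],[0,0,0]],"turn":[[0,0,0],[0,0,0],[0,0,0],[0,0,0]]}' 0 50
python3 go.py 502 -439.5 15 -46.5 full
python3 -m pendant '{"offset":[[0,-0.1,0],[0,-0.3,0],[0,-0.5,0],[0,-0.7,0],[0,-0.75,0]],"turn":[[0,0,0],[0,0,0],[0,0,0],[0,0,0],[0,0,0]]}'
python3 chk.py 502 -439 130 170 80 e
python3 go.py 500 0 165 -
```

```text
clock: 9.7
position: [0.5028, -0.4395, 0.0156]
ee_rot: [-0.65, 0.277, -0.28, 0.65]
ft_force: [0.6, -0.9, 0.4]
grip_width: 0.397
clock: 10.2
position: [0.5031, -0.44, 0.0164]
ee_rot: [-0.65, 0.277, -0.28, 0.65]
ft_force: [0.3, -1.2, 5.8]
grip_width: 0.155
clock 10.2 pos [ 503.1 -440.    16.4] yaw -46.4 -> -46.5 F [ 0.3 -1.2  5.8] w 0.155 j7 0.31
OFFSET [-0.005  0.007 -0.002] TURN [-0.003  0.002  0.005]
clock: 10.82
position: [0.5028, -0.4408, 0.17]
ee_rot: [0.65, -0.276, 0.282, -0.65]
ft_force: [-0.5, -1.1, -0.4]
grip_width: 0.151
scene 575 z 163.6 tilt [0.012 0.014] rect [ 501.9 -439.9] [122.2  77.4] 42.9 circ [ 500.2 -437.5] 68.4
clock 10.93 pos [ 502.6 -440.   167.6] yaw -46.4 -> -46.4 F [-0.6  0.  -1.8] w 0.151 j7 0.24
OFFSET [-1.603  0.009  1.507] TURN [-0.004  0.     0.007]
```

```bash

python3 -m pendant '{"offset":[[-0.1,0,0.095],[-0.25,0,0.24],[-0.4,0,0.38],[-0.55,0,0.52],[-0.7,0,0.665],[-0.85,0,0.81],[-1,0,0.95],[-1,0,0.95]],"turn":[[0,-0.1,0],[0,-0.25,0],[0,-0.4,0],[0,-0.55,0],[0,-0.7,0],[0,-0.85,0],[0,-1,0],[0,-1,0]]}'
python3 -m pendant '{"offset":[[0,0,0.1],[0,0,0.25],[0,0,0.4],[0,0,0.55],[0,0,0.7],[0,0,0.85],[0,0,1],[0,0,1]],"turn":[[0,-0.1,0],[0,-0.25,0],[0,-0.4,0],[0,-0.55,0],[0,-0.7,0],[0,-0.85,0],[0,-1,0],[0,-1,0]]}'
python3 go.py 507.2 427.3 165 45.4 full
```

```text
clock: 11.92
position: [0.5022, -0.1598, 0.1656]
ee_rot: [-0.707, 0.005, -0.007, 0.707]
ft_force: [0.1, -0.8, -0.6]
grip_width: 0.15
clock: 12.92
position: [0.505, 0.042, 0.1646]
ee_rot: [0.655, 0.267, -0.266, -0.655]
ft_force: [-0.1, -0.4, -1.1]
grip_width: 0.153
clock 12.93 pos [505.   42.  164.6] yaw 44.2 -> 45.4 F [-0.1 -0.4 -1.1] w 0.153 j7 0.71
OFFSET [ 1.352 -0.002  1.373] TURN [ 0.002 -0.026  0.001]
```

```bash

python3 -m pendant '{"offset":[[0.1,0,0.1],[0.25,0,0.25],[0.4,0,0.4],[0.55,0,0.55],[0.7,0,0.7],[0.85,0,0.86],[0.95,0,0.965],[0.95,0,0.965]],"turn":[[0,0,0],[0,0,0],[0,-0.026,0],[0,-0.026,0],[0,-0.026,0],[0,-0.026,0],[0,-0.026,0],[0,-0.026,0]]}'
python3 go.py 507.2 427.3 110 45.4 full
```

```text
clock: 13.92
position: [0.506, 0.314, 0.1632]
ee_rot: [0.653, 0.273, -0.273, -0.652]
ft_force: [0.3, -0.2, -1.3]
grip_width: 0.152
clock 13.93 pos [506.  314.  163.2] yaw 45.5 -> 45.4 F [ 0.3 -0.2 -1.3] w 0.152 j7 0.34
OFFSET [0.408 0.265 0.394] TURN [ 0.002  0.001 -0.001]
```

```bash

python3 -m pendant '{"offset":[[0.15,0.05,0.14],[0.3,0.1,0.29],[0.408,0.2,0.394],[0.408,0.265,0.394],[0.408,0.265,0.394],[0.408,0.265,0.394]],"turn":[[0,0,0],[0,0,0],[0,0,0],[0,0,0],[0,0,0],[0,0,0]]}'
python3 go.py 507.2 427.3 54 45.4 full
python3 chk.py 507 427 92 120 80 f
python3 go.py 507.2 427.3 54 45.4 full
```

```text
clock: 14.68
position: [0.5083, 0.4255, 0.1108]
ee_rot: [0.653, 0.273, -0.272, -0.652]
ft_force: [0.7, 0.9, -2.0]
grip_width: 0.153
clock 14.68 pos [508.3 425.5 110.8] yaw 45.3 -> 45.4 F [ 0.7  0.9 -2. ] w 0.153 j7 0.25
OFFSET [0.003 0.284 0.011] TURN [ 0.003 -0.002 -0.   ]
scene 932 z 105.4 tilt [-0.001 -0.001] rect [514. 420.] [ 76.9 109.1] 46.0 circ [518.  417.1] 60.3
top 992 z 105.2 tilt [ 0.005 -0.004] rect [509.6 424.6] [ 77.4 123.6] 45.3 circ [509.9 423.9] 70.5
clock 14.78 pos [508.  426.4 111.1] yaw 45.4 -> 45.4 F [ 0.1 -0.1 -0.8] w 0.153 j7 0.25
OFFSET [0.    0.285 0.006] TURN [ 0.002 -0.001  0.001]
```

View pics/f.png

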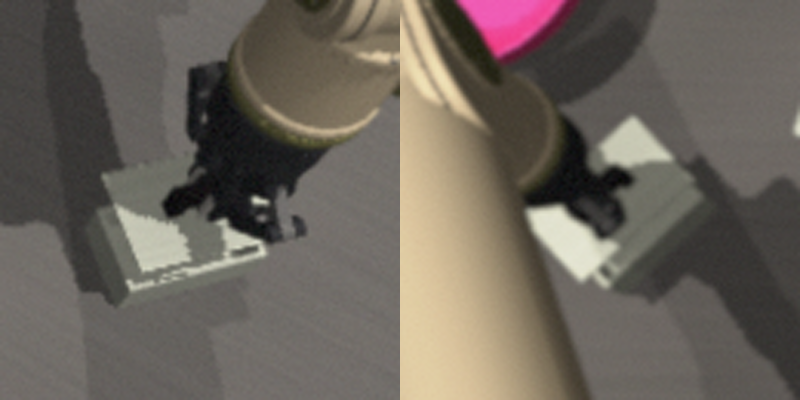

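```bash

python3 -m pendant '{"offset":[[0,0.1,0.013],[0,0.2,0.013],[0,0.27,0.013],[0,0.287,0.013],[0,0.287,0.013]],"turn":[[0,0,0],[0,0,0],[0,0,0],[0,0,0],[0,0,0]]}'
python3 go.py 507.2 427.3 54 45.4 full
python3 -m pendant '{"offset":[[0,0,0],[0,0,0],[0,0,0]],"turn":[[0,0,0],[0,0,0],[0,0,0]]}' 50
python3 -m pendant '{"offset":[[0,-0.1,0],[0,-0.3,0],[0,-0.5,0],[0,-0.5,0]],"turn":[[0,0,0],[0,0,0],[0,0,0],[0,0,0]]}'
python3 chk.py 507 427 38 58 80 g
python3 go.py 626 239.5 100 -15 full
```

```text
clock: 15.4
position: [0.5062, 0.4281, 0.0533]
ee_rot: [0.653, 0.273, -0.272, -0.652]
ft_force: [-0.4, -0.7, 0.1]
grip_width: 0.151
clock 15.4 pos [506.2 428.1  53.3] yaw 45.4 -> 45.4 F [-0.4 -0.7  0.1] w 0.151 j7 0.27
OFFSET [ 0.001 -0.004 -0.006] TURN [ 0.002 -0.001  0.   ]
clock: 15.78
position: [0.5062, 0.4281, 0.0532]
ee_rot: [0.653, 0.273, -0.272, -0.652]
ft_force: [-0.0, 0.3, 0.2]
grip_width: 0.498
clock: 16.27
position: [0.508, 0.4293, 0.1585]
ee_rot: [-0.652, -0.275, 0.27, 0.653]
ft_force: [-0.5, -0.3, -0.9]
grip_width: 0.506
scene 1393 z 47.6 tilt [-0.003 -0.005] rect [505.8 428. ] [ 77.6 124.9] 44.8 circ [505.7 428.8] 71.4
top 1034 z 47.6 tilt [0.004 0.001] rect [508.8 427.1] [ 79.7 122.6] 45.7 circ [508.5 427.9] 71.7
clock 16.38 pos [506.3 428.4 154.5] yaw 45.4 -> -15.0 F [-0.4  0.1 -0.5] w 0.501 j7 0.23
OFFSET [-0.252  0.274 -1.089] TURN [1.000e-03 1.341e+00 3.000e-03]
```

```bash

python3 -m pendant '{"offset":[[-0.05,0,-0.2],[-0.1,0,-0.4],[-0.15,0,-0.6],[-0.2,0,-0.8],[-0.25,0,-1],[-0.25,0,-1]],"turn":[[0,0.2,0],[0,0.4,0],[0,0.6,0],[0,0.8,0],[0,1,0],[0,1,0]]}'
python3 go.py 626.3 239.5 60 -14.8 full
```

```text
clock: 17.12
position: [0.6147, 0.2476, 0.1541]
ee_rot: [0.708, 0.0, 0.001, -0.706]
ft_force: [0.4, -0.2, -0.7]
grip_width: 0.504
clock 17.12 pos [614.7 247.6 154.1] yaw -0.1 -> -14.8 F [ 0.4 -0.2 -0.7] w 0.504 j7 -0.16
OFFSET [ 0.057  0.471 -0.039] TURN [0.003 0.327 0.003]
```

```bash

python3 -m pendant '{"offset":[[0.057,0.15,-0.039],[0.057,0.3,-0.039],[0.057,0.471,-0.039],[0.057,0.471,-0.039],[0.057,0.471,-0.039]],"turn":[[0,0.2,0],[0,0.327,0],[0,0.327,0],[0,0.327,0],[0,0.327,0]]}'
python3 go.py 626.3 239.5 15 -14.8 full
```

```text
clock: 17.75
position: [0.6266, 0.24, 0.0611]
ee_rot: [0.702, -0.09, 0.092, -0.701]
ft_force: [-0.1, 0.8, 0.4]
grip_width: 0.5
clock 17.75 pos [626.6 240.   61.1] yaw -14.7 -> -14.8 F [-0.1  0.8  0.4] w 0.5 j7 -0.33
OFFSET [-0.001  0.23  -0.003] TURN [0.002 0.001 0.004]
```

```bash

python3 -m pendant '{"offset":[[0,0.12,0],[0,0.23,-0.003],[0,0.23,-0.003],[0,0.23,-0.003]],"turn":[[0,0,0],[0,0,0],[0,0,0],[0,0,0]]}'
python3 -m pendant '{"offset":[[0,0,0],[0,0,0],[0,0,0],[0,0,0]],"turn":[[0,0,0],[0,0,0],[0,0,0],[0,0,0]]}' 0 50
python3 go.py 626.3 239.5 15 -14.8 full
python3 -m pendant '{"offset":[[0,-0.1,0],[0,-0.3,0],[0,-0.5,0],[0,-0.65,0],[0,-0.65,0]],"turn":[[0,0,0],[0,0,0],[0,0,0],[0,0,0],[0,0,0]]}'
python3 chk.py 626 239 110 160 80 h
python3 go.py 678 1 145 27.2 full
```

```text
clock: 18.25
position: [0.6268, 0.2392, 0.0153]
ee_rot: [0.702, -0.09, 0.092, -0.7]
ft_force: [-0.1, 0.3, 1.2]
grip_width: 0.501
clock: 18.75
position: [0.6274, 0.2393, 0.0162]
ee_rot: [0.702, -0.089, 0.092, -0.701]
ft_force: [0.4, 1.2, 5.5]
grip_width: 0.156
clock 18.75 pos [627.4 239.3  16.2] yaw -14.7 -> -14.8 F [0.4 1.2 5.5] w 0.156 j7 -0.31
OFFSET [-0.006  0.006 -0.   ] TURN [0.001 0.001 0.006]
clock: 19.38
position: [0.6281, 0.2397, 0.1495]
ee_rot: [-0.701, 0.088, -0.094, 0.702]
ft_force: [0.2, -0.3, -1.7]
grip_width: 0.152
scene 1184 z 143.1 tilt [0.002 0.002] rect [627.6 241.1] [99.3 99.1] 75.6 circ [627.6 241.6] 68.1
top 744 z 141.8 tilt [0.003 0.005] rect [624.4 226.2] [73.9 99.5] 74.0 circ [623.8 226.7] 59.5
clock 19.48 pos [626.4 239.6 146. ] yaw -14.7 -> 27.2 F [-0.1  0.2 -2.4] w 0.16 j7 -0.37
OFFSET [ 0.553  0.008 -1.088] TURN [ 0.003 -0.932  0.005]
```

```bash

python3 -m pendant '{"offset":[[0.07,0,-0.14],[0.15,0,-0.3],[0.23,0,-0.46],[0.32,0,-0.64],[0.41,0,-0.82],[0.5,0,-1],[0.5,0,-1]],"turn":[[0,-0.15,0],[0,-0.3,0],[0,-0.45,0],[0,-0.6,0],[0,-0.75,0],[0,-0.93,0],[0,-0.93,0]]}'
python3 go.py 678 1 110 27.2 full
```

```text
clock: 20.35
position: [0.6715, 0.0155, 0.1454]
ee_rot: [0.689, 0.164, -0.164, -0.686]
ft_force: [0.3, 0.9, -3.0]
grip_width: 0.152
clock 20.35 pos [671.5  15.5 145.4] yaw 26.8 -> 27.2 F [ 0.3  0.9 -3. ] w 0.152 j7 0.64
OFFSET [-0.004  0.177 -0.078] TURN [ 0.006 -0.008 -0.   ]
```

```bash

python3 -m pendant '{"offset":[[-0.004,0.06,-0.078],[-0.004,0.177,-0.078],[-0.004,0.177,-0.078],[-0.004,0.177,-0.078]],"turn":[[0,-0.008,0],[0,-0.008,0],[0,-0.008,0],[0,-0.008,0]]}'
python3 chk.py 678 1 90 120 80 i
python3 go.py 678 1 58.5 27.2 full
```

```text
clock: 20.85
position: [0.678, 0.0014, 0.11]
ee_rot: [0.689, 0.167, -0.166, -0.686]
ft_force: [0.1, -0.2, -1.4]
grip_width: 0.155
scene 1034 z 103.8 tilt [-0.005 -0.001] rect [677.4   2.2] [99.9 98.7] 27.1 circ [677.    3.2] 68.0
top 272 z 105.1 tilt [-0.011  0.002] rect [669.2 -20.7] [64.9 69.7] 28.2 circ [670.3 -20.2] 46.7
clock 20.95 pos [678.4   1.4 110.8] yaw 27.2 -> 27.2 F [-0.5  0.1 -0.6] w 0.153 j7 0.68
OFFSET [-0.003  0.261  0.001] TURN [0.006 0.001 0.001]
```

View pics/i.png

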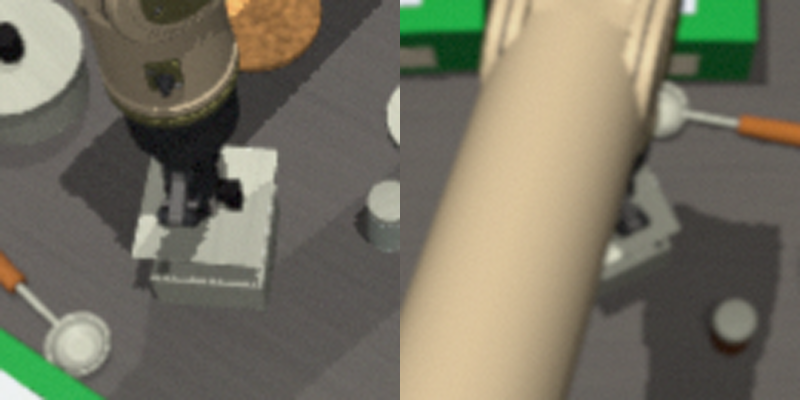

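```bash

python3 -m pendant '{"offset":[[0,0.1,0],[0,0.2,0],[0,0.25,0],[0,0.261,0],[0,0.261,0]],"turn":[[0,0,0],[0,0,0],[0,0,0],[0,0,0],[0,0,0]]}'
python3 go.py 678 1 58.5 27.2 full
python3 -m pendant '{"offset":[[0,0,0],[0,0,0],[0,0,0]],"turn":[[0,0,0],[0,0,0],[0,0,0]]}' 50
python3 -m pendant '{"offset":[[0,-0.1,0],[0,-0.3,0],[0,-0.5,0],[0,-0.5,0]],"turn":[[0,0,0],[0,0,0],[0,0,0],[0,0,0]]}'
python3 chk.py 678 1 42 62 80 j
python3 go.py 473.5 88 155 -
```

```text
clock: 21.58
position: [0.6785, 0.0011, 0.0583]
ee_rot: [0.689, 0.167, -0.166, -0.686]
ft_force: [-1.5, 0.3, -1.7]
grip_width: 0.153
clock 21.57 pos [678.5   1.1  58.3] yaw 27.2 -> 27.2 F [-1.5  0.3 -1.7] w 0.153 j7 0.7
OFFSET [-0.002 -0.001  0.001] TURN [0.006 0.    0.001]
clock: 21.95
position: [0.6786, 0.001, 0.0584]
ee_rot: [0.689, 0.167, -0.166, -0.686]
ft_force: [-0.1, -0.4, 0.6]
grip_width: 0.499
clock: 22.45
position: [0.6804, 0.0009, 0.1637]
ee_rot: [0.689, 0.169, -0.163, -0.685]
ft_force: [-0.5, -0.1, -0.1]
grip_width: 0.5
scene 1156 z 52.0 tilt [-0.006  0.001] rect [677.8   1.9] [99.1 99.1] 27.1 circ [678.7   2.8] 67.8
top 350 z 52.3 tilt [0.007 0.012] rect [675.3 -16.5] [76.7 72.9] 26.7 circ [674.5 -15.5] 51.8
clock 22.55 pos [678.6   1.5 159.6] yaw 27.2 -> 27.2 F [-0.6  0.8 -0.5] w 0.502 j7 0.66
OFFSET [-0.714  0.017  0.854] TURN [ 0.007 -0.     0.003]
```

Seated. Now the small lid (opening 60 % for the knob).

```bash

python3 -m pendant '{"offset":[[-0.18,0,0.21],[-0.36,0,0.43],[-0.54,0,0.64],[-0.714,0,0.854],[-0.714,0.2,0.854],[-0.714,0.495,0.854],[-0.714,0.495,0.854],[-0.714,0.495,0.854]],"turn":[[0,0,0],[0,0,0],[0,0,0],[0,0,0],[0.006,0,0],[0.006,0,0],[0.006,0,0],[0.006,0,0]]}' 60
python3 go.py 473.5 88 15 -
```

```text
clock: 23.55
position: [0.4746, 0.0873, 0.0607]
ee_rot: [0.688, 0.167, -0.165, -0.687]
ft_force: [-0.5, 0.1, 0.2]
grip_width: 0.597
clock 23.55 pos [474.6  87.3  60.7] yaw 27.2 -> 27.2 F [-0.5  0.1  0.2] w 0.597 j7 0.39
OFFSET [-0.004  0.229  0.006] TURN [ 0.002 -0.     0.003]
```

```bash

python3 -m pendant '{"offset":[[0,0.12,0],[-0.004,0.23,0.006],[-0.004,0.23,0.006],[-0.004,0.23,0.006]],"turn":[[0,0,0],[0,0,0],[0,0,0],[0,0,0]]}'
python3 -m pendant '{"offset":[[0,0,0],[0,0,0],[0,0,0],[0,0,0]],"turn":[[0,0,0],[0,0,0],[0,0,0],[0,0,0]]}' 0 40
python3 go.py 473.5 88 15 -
python3 -m pendant '{"offset":[[0,-0.1,0],[0,-0.3,0],[0,-0.5,0],[0,-0.65,0],[0,-0.65,0]],"turn":[[0,0,0],[0,0,0],[0,0,0],[0,0,0],[0,0,0]]}'
python3 chk.py 474 88 110 160 70 k
python3 go.py 384 -290.3 145 -
```

```text
clock: 24.05
position: [0.4748, 0.0883, 0.0165]
ee_rot: [0.687, 0.168, -0.164, -0.687]
ft_force: [0.9, -0.4, 0.3]
grip_width: 0.604
clock: 24.55
position: [0.4759, 0.0887, 0.018]
ee_rot: [-0.687, -0.169, 0.163, 0.688]
ft_force: [-3.0, -1.5, 13.2]
grip_width: 0.292
clock 24.55 pos [475.9  88.7  18. ] yaw 27.2 -> 27.2 F [-3.  -1.5 13.2] w 0.292 j7 0.46
OFFSET [-0.012  0.015  0.003] TURN [ 0.001 -0.     0.009]
clock: 25.18
position: [0.4763, 0.0888, 0.1502]
ee_rot: [-0.686, -0.17, 0.162, 0.688]
ft_force: [-0.7, 0.5, -1.8]
grip_width: 0.287
scene 630 z 142.3 tilt [0.005 0.003] rect [477.3  91.1] [82.9 85.2] 27.9 circ [476.1  89.1] 44.7
clock 25.27 pos [474.7  88.5 147.7] yaw 27.2 -> 27.2 F [-0.7  0.  -1. ] w 0.288 j7 0.27
OFFSET [-1.268  0.005 -1.478] TURN [ 0.    -0.     0.009]
```

```bash

python3 -m pendant '{"offset":[[-0.1,0,-0.12],[-0.25,0,-0.29],[-0.4,0,-0.47],[-0.55,0,-0.64],[-0.7,0,-0.82],[-0.84,0,-0.98],[-0.84,0,-0.98]],"turn":[[0,0,0],[0,0,0],[0,0,0],[0,0,0],[0,0,0],[0,0,0],[0,0,0]]}'
python3 -m pendant '{"offset":[[-0.1,0,-0.12],[-0.25,0,-0.29],[-0.4,0,-0.46],[-0.4,0,-0.46],[-0.4,0,-0.46]],"turn":[[0,0,0],[0,0,0],[0,0,0],[0,0,0],[0,0,0]]}'
python3 go.py 384 -290.3 105 -
```

```text
clock: 26.15
position: [0.4131, -0.1653, 0.1457]
ee_rot: [-0.687, -0.166, 0.162, 0.688]
ft_force: [0.4, 0.0, -1.4]
grip_width: 0.282
clock: 26.78
position: [0.3832, -0.2827, 0.1445]
ee_rot: [-0.687, -0.166, 0.163, 0.688]
ft_force: [0.4, 1.2, -0.5]
grip_width: 0.289
clock 26.77 pos [ 383.2 -282.7  144.5] yaw 26.9 -> 26.9 F [ 0.4  1.2 -0.5] w 0.289 j7 1.17
OFFSET [-0.014  0.197 -0.036] TURN [-0.001  0.     0.005]
```

```bash

python3 -m pendant '{"offset":[[-0.014,0.1,-0.036],[-0.014,0.197,-0.036],[-0.014,0.197,-0.036],[-0.014,0.197,-0.036]],"turn":[[0,0,0.005],[0,0,0.005],[0,0,0.005],[0,0,0.005]]}'
python3 chk.py 384 -290 90 110 65 l
python3 go.py 384 -290.3 59.5 -
```

```text
clock: 27.28
position: [0.3846, -0.2897, 0.1056]
ee_rot: [-0.687, -0.165, 0.164, 0.688]
ft_force: [-0.3, 0.1, -1.1]
grip_width: 0.289
scene 381 z 97.9 tilt [-0.008  0.   ] rect [ 386.7 -284.2] [78.3 86.6] 57.9 circ [ 383.7 -288.8] 45.0
top 145 z 97.8 tilt [-0.01  -0.011] rect [ 399.5 -260.3] [21.  53.1] 45.8 circ [ 398.9 -260.9] 28.1
clock 27.38 pos [ 384.8 -289.9  105.8] yaw 26.9 -> 26.9 F [-0.2 -0.6 -0.5] w 0.287 j7 1.3
OFFSET [-0.005  0.232  0.   ] TURN [-0.     0.     0.002]
```

View pics/l.png

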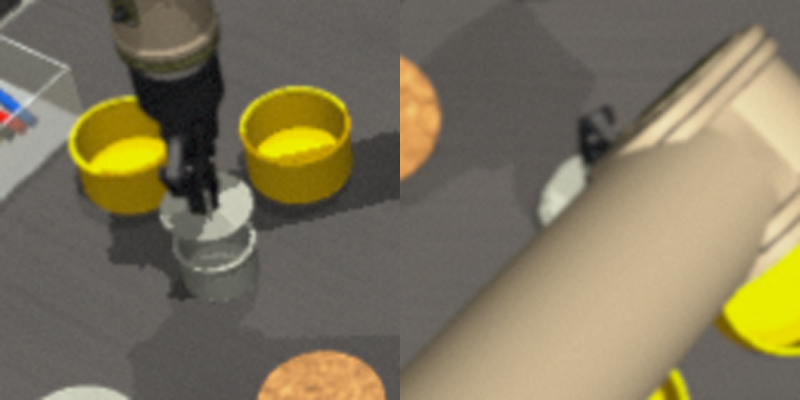

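```bash

python3 -m pendant '{"offset":[[-0.003,0.1,0],[-0.003,0.18,0],[-0.003,0.222,0],[-0.003,0.222,0],[-0.003,0.222,0]],"turn":[[0,0,0],[0,0,0],[0,0,0],[0,0,0],[0,0,0]]}'
python3 go.py 384 -290.3 60.5 -
python3 -m pendant '{"offset":[[0,0,0],[0,0,0],[0,0,0]],"turn":[[0,0,0],[0,0,0],[0,0,0]]}' 60
python3 -m pendant '{"offset":[[0,-0.1,0],[0,-0.3,0],[0,-0.5,0],[0,-0.7,0],[0,-0.7,0]],"turn":[[0,0,0],[0,0,0],[0,0,0],[0,0,0],[0,0,0]]}'
python3 chk.py 384 -290 40 65 65 m
python3 go.py 350 0 200 -
```

```text
clock: 28.0
position: [0.3844, -0.2904, 0.0618]
ee_rot: [-0.688, -0.165, 0.164, 0.688]
ft_force: [-0.0, -0.1, -1.1]
grip_width: 0.292
clock 28.0 pos [ 384.4 -290.4   61.8] yaw 26.9 -> 26.9 F [-0.  -0.1 -1.1] w 0.292 j7 1.37
OFFSET [-0.002  0.007  0.002] TURN [ 0.    -0.     0.002]
clock: 28.38
position: [0.3846, -0.2904, 0.062]
ee_rot: [-0.688, -0.165, 0.164, 0.688]
ft_force: [0.2, 1.0, 0.2]
grip_width: 0.6
clock: 29.0
position: [0.3857, -0.2912, 0.2043]
ee_rot: [-0.687, -0.168, 0.161, 0.688]
ft_force: [-0.5, 0.6, -0.2]
grip_width: 0.601
scene 439 z 52.2 tilt [-0.012 -0.016] rect [ 383.6 -289.4] [87.3 87.5] 10.2 circ [ 381.4 -287. ] 46.8
top 812 z 52.3 tilt [ 0.004 -0.   ] rect [ 384.6 -290.5] [86.2 85.9] 19.3 circ [ 384.4 -291. ] 44.1
clock 29.1 pos [ 384.6 -290.   201.8] yaw 27.0 -> 27.0 F [ 0.5 -0.5  0.3] w 0.597 j7 1.03
OFFSET [0.503 0.012 1.371] TURN [-0.001  0.     0.005]
```

```bash

python3 -m pendant '{"offset":[[0.1,0,0.25],[0.2,0,0.5],[0.3,0,0.75],[0.36,0,1],[0.36,0,1]],"turn":[[0,0,0],[0,0,0],[0,0,0],[0,0,0],[0,0,0]]}'
for a in "639 -240 55 75 70" "384 -290 44 60 60" "678 1 44 60 75" "507 427 38 56 80"; do echo == $a; python3 chk.py $a z$RANDOM;done
python3 - <<'E'
from h import *
p,d=manip.camera("scene"); cv2.imwrite("pics/end.png",cv2.resize(p[:,:,::-1],(800,600),interpolation=cv2.INTER_CUBIC))
E
```

```text
clock: 29.72
position: [0.3565, -0.0764, 0.2004]
ee_rot: [-0.687, -0.166, 0.167, 0.688]
ft_force: [0.7, -1.4, 0.4]
grip_width: 0.6
== 639 -240 55 75 70
scene 1264 z 61.9 tilt [-0.004  0.001] rect [ 638.5 -239.6] [120.5 119.9] 70.7 circ [ 638.1 -239.8] 62.0
top 1497 z 62.4 tilt [0.001 0.002] rect [ 639.5 -241.5] [119.9 120. ] 12.0 circ [ 639.9 -241.7] 61.2
== 384 -290 44 60 60
scene 424 z 52.3 tilt [-0.002 -0.005] rect [ 383.7 -288. ] [88.3 85.3] 70.4 circ [ 382.6 -287.8] 46.0
top 798 z 52.0 tilt [-0.002  0.001] rect [ 385.1 -290.6] [86.4 86. ] 88.8 circ [ 384.5 -290.9] 44.0
== 678 1 44 60 75
scene 1296 z 51.9 tilt [-0.    -0.001] rect [677.3   1.6] [100.2  98.7] 27.4 circ [678.5   2.1] 68.0
top 1136 z 52.4 tilt [-0.003  0.   ] rect [679.2   0. ] [99.5 99.1] 27.2 circ [ 6.781e+02 -1.000e-01] 67.5
== 507 427 38 56 80
scene 1435 z 47.6 tilt [-0.006 -0.008] rect [506.1 427.6] [ 78.2 124.1] 44.7 circ [504.8 426.6] 71.8
top 1143 z 47.6 tilt [ 0.003 -0.005] rect [508.5 426.4] [ 78.5 123. ] 45.1 circ [508.  427.1] 71.5
```

View pics/end.png

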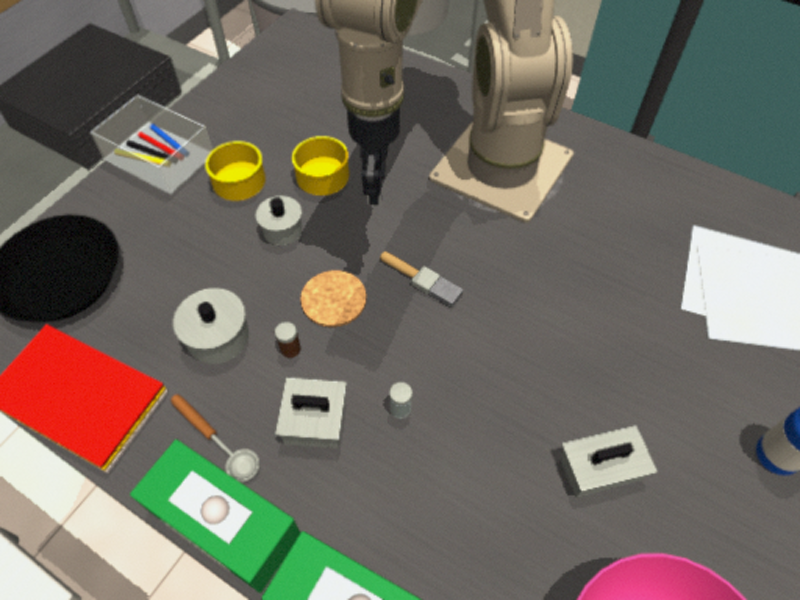

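All four lids lie level on their containers, both shakers are standing, and the arm is clear, so I'm handing in.

```bash
python3 -c "
from workcell import manip
print(manip.hand_in())"
```

```text
the job is handed in; nothing more can be done
None
```

All four lids are on their own containers and I handed the job in at about 30 s on the robot's clock. The hand-in gives no verdict.

In my last checks, taken with both cameras:
- **Height:** every plate top measured within about 1 mm of its seated height, a little low, matching the depth bias seen before the moves.
- **Tilt:** each lid came out at 0.01 rad or less.
- **Centring:** each lid was within about 2 mm of where its container's rim measured at the start. I did not re-measure the containers under the lids, but nothing shows them having moved.
- **Shakers:** both were upright in the last picture, and the gripper was touching nothing.

One check was weak rather than failing. In a few mid-task views the arm hid part of a lid, so those partial centre readings were off by 10–30 mm. I ignored them and used the other camera, and no reading disagreed by more than about 3 mm once the arm was clear.

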